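# Undo two captive thumbscrews and lift the cover off a control chassis

## Robot

A 7-joint arm with a two-finger parallel gripper is mounted at the origin on a cart in front of the work surface, level with it; the furniture and walls round the work are solid. World frame = base frame: x ahead of the robot, y to its left, z up, the work surface at z = 0. Lengths are in m, angles in rad, forces in N, time in s.
With the tool pointing down it reaches from about 0.4 to 0.85 m from the base axis. Payload 4.5 kg.
Tool frame: the origin (TCP) lies on the centre line of the jaws, within the pads' length; the fingertips stand 14 mm ahead of it and the grasp point (between the pads) lies 5 mm behind it (r.tcp_to_tips is the z of the fingertips in the tool frame, in m); z points along the fingers, y is the direction in which the jaws open and shut (so a half turn about z gives the same grasp; the last joint's range is limited). The gripper opens to 88 mm and grips with 3 to 60 N. Pads are 18 mm wide; open, the fingers measure 123 mm over their backs; the gripper's body (75 mm by 187 mm) begins 45 mm behind the grasp point.
Start: joints at [1.356, 0.689, -0.195, 1.565, 0.157, 0.902, -0.215], TCP at [0.154, -0.606, 0.253] pointing down, gripper open.
Joint ranges: [-3.01, 3.01], [-0.46, 2.08], [-1.47, 1.51], [0.13, 2.56], [-1, 4.14], [0.04, 2.09], [-2.66, 2.66]. Speed limits (rad/s): [2.57, 2.57, 3.14, 3.14, 3.14, 3.14, 3.14].

## Interface

Orientations are given as a unit quaternion [x, y, z, w].
In Python, from plant import r, viewer gives the robot as it stands.
- The arm moves only by the shell command python3 -m inch 'ROWS' [FORCE]. ROWS is JSON, a list of rows, each a list of 3 entries, a list of its own where there are three numbers: the closure, from 0 (fully open) to 1 (shut), then the shift along the tool's x, y, z in cm, then the turn about the tool's z in degrees. In form: [[fingers, [x, y, z], yaw], ...]. A call has 1 to 20 rows; each row is the pose to reach, as a shift and turn from the pose commanded when the call began, along the tool's axes at that moment; what a row does not reach only later rows make up. A row lasts 1/10 s, in which the tool goes at most 50 mm and 8.59 degrees, less where a joint would pass 70% of its speed; a pose out of reach is approached as far as the arm can. A call with a gripper value outside its range is refused whole. The fingers move at their own pace and stop on an object; FORCE is the grip in N (left out, the last holds). Time passes only in rows, so rows that repeat a pose let the fingers close. It gives the time, the measured TCP pose, the force and the opening at its end, in the units of the state.
- r.get_state(): the state, without advancing time (a new reading comes with each control period).
- viewer.snapshot(name): name is "scene" or "top"; returns the picture (400x640x3 uint8, red, green, blue); there is no depth.
- viewer.camera_params(name): a dict with "intrinsics" (3x3 intrinsics, pixels), "world_to_cam" (4x4, takes a point from world to camera coordinates). Camera axes: x right, y up, looking along -z (the intrinsics and any distortion apply to the point x, -y, -z); pixel columns grow to the right and rows downward; lengths in m; the calibration is good to about 2 mm. A picture is of the moment at which its call begins. camera_params takes no time and is no camera call.
- r.finish_job(): hands the job in, once; it reports no verdict.
Trained networks look in the newest picture that a camera, given by its name, has taken for a name from the list of things; names that differ only in an ending like _2 or _b are one class to them, and where a whole thing is asked for, a point or a joint stands for the part that bears it (a point fixed in the world has none). Each returns a list of dicts, best first, with "p" (0 to 1); they miss things now and then, are a little off and sometimes report something else, mostly with a low value. They report only what shows in the picture. A call takes as long as a camera call.
- viewer.outline_of(camera, name): "pixels" (400x640 bool, what is visible of it) and "bbox" ([left, top, width, height] in pixels, round what is visible of it).
The state is a dict: "clock": time; "q": joint angles; "qd": joint speeds; "joint_torque": joint torques, N m; "tool_pos": TCP position; "eef_rot": TCP orientation; "contact_force": force on the tool from outside, world axes, zero at the start; "moment": the same for the moment, N m; "opening": opening from 0.0 (shut) to 1.0 (fully open).
Only numpy, scipy, OpenCV 4.12 (cv2) and the standard library are available. Lean on these libraries where they do the work, as an engineer would, in place of code of your own. Each camera call takes 0.05 s, during which the arm holds its last target.

## Task

Open the metal control chassis: undo the two captive thumbscrews that hold its blue cover, turning each anticlockwise to its stop (regrasp as needed), then lift the cover off (it has a handle) without wrenching it. Lay the cover gently down, knobs up, square with the cork mat and wholly on it, and let go; leave the multimeter, tape roll and grey tin where they are.

Things in the scene. Friction and masses are not known exactly. Their poses are not given: they have to be found in the camera images.
- chassis: Open-topped aluminium chassis, fixed to the worktop: 100 mm along its x, 160 mm along its y, 60 mm high; origin at the centre of its underside; front panel with sockets faces its -x. At its +y and -y ends 4 mm steel flanges lie level with the rim, each with a slot that lets a thumbscrew's lug through only when that screw is turned fully anticlockwise.
- cover: Loose blue cover on the chassis, 109 mm along its x, 169 mm along its y, 0.3 to 0.6 kg. 4 mm plate with a 13 mm deep skirt round the chassis rim (1.5 mm play; a straight lift of 20 mm frees it). Origin: centre of the skirt's lower edge, z up; plate top at z = 17 mm. Seated, origin 47 mm over the worktop, axes as the chassis. Laid down it stands on its skirt. Held by either screw, it lifts only 2 mm.
- knob_left (a point): Top centre of the round black knob (pale cap) of the captive thumbscrew at the cover's +y side (y = 56, x = 0 mm): 26 mm diameter, gripping part from this point to 32 mm below, plate top 37 mm below; 40 mm free all round its edge. Fixed to the cover: does not turn with the knob. The screw has a one-sided lug under the chassis flange; it stays in the cover and does not rise.
- knob_right (a point): The same at the cover's -y side (y = -56 mm). Each knob turns stiffly (0.15 N m) and stays where left. How far it was tightened is unknown and unseen: it takes 2.6 to 3.3 rad anticlockwise from above, more than one turn of a wrist, to meet a hard stop, where torque rises sharply and its lug lines up with the slot. Within 0.3 rad of the stop it is free.
- handle (a point): Centre of the handle's bar in the middle of the cover: bar 84 mm along the cover's x, 13 mm wide (cover's y), 12 mm high, 34 mm above the plate top (28 mm of free height under it), on two posts of 12 mm diameter at 34 mm either side.
- mat: Flat cork mat with a black rim, fixed on the worktop: 145 mm along its x, 212 mm along its y, 5 mm thick; origin at the centre of its underside.
- meter: Loose yellow and black multimeter lying on its back, 162 x 82 x 44 mm; origin at the centre of its underside. Bystander.
- tape: Loose yellow tape roll lying flat, 67 mm diameter, 19 mm high; origin at the centre of its underside. Bystander.
- tin_1: Loose round tin with a grey band, 50 mm diameter, 44 mm high; origin at the centre of its underside. Bystander.

How it is judged:
By the outcome, as a careful person would: the job done as asked, in the order asked, and still so for the second after the job is handed in, with the robot touching nothing.
It also fails if it takes over 72 s, if anything falls off the work surface, if the arm or the gripper's body presses on something with over 40 N, if the wrist force passes 120 N, or if a joint passes its speed limit or range.

## Working session

There is one attempt and no reset: what is moved stays moved. The work goes in short steps, Python scripts to look and compute and a shell command to move; the robot and the scene stay as the last step left them, time stands still between calls to the robot, and variables do not carry over. Pictures are saved under pics/ and viewed, and the job is handed in when it is done.

```bash
ls; mkdir -p pics; python3 - <<'E'
from plant import r, viewer
import cv2, numpy as np
for n in ("scene","top"):
    im=viewer.snapshot(n); cv2.imwrite(f"pics/a_{n}.png",im[:,:,::-1])
    p=viewer.camera_params(n); print(n,np.round(p["intrinsics"],2).tolist(),np.round(p["world_to_cam"],4).tolist(),[k for k in p])
    for t in ["chassis","cover","knob_left","handle","mat","meter","tape","tin_1"]:
        for d in viewer.outline_of(n,t)[:3]: print(t,round(d["p"],2),d["bbox"],d["pixels"].sum())
s=r.get_state(); print(s, r.tcp_to_tips)
E
```

```text
pics
scene [[469.91, 0.0, 322.23], [0.0, 469.91, 195.03], [0.0, 0.0, 1.0]] [[-0.8074, -0.5898, 0.0162, 0.3222], [0.4624, -0.6155, 0.6383, -0.2897], [-0.3665, 0.5229, 0.7696, -1.2621], [0.0, 0.0, 0.0, 1.0]] ['intrinsics', 'world_to_cam']
chassis 0.91 [243.3, 183.3, 60.9, 28.9] 424
cover 0.89 [243.0, 158.4, 61.6, 49.8] 1751
cover 0.17 [241.9, 182.1, 59.7, 30.0] 522
knob_left 0.82 [241.9, 158.2, 62.9, 48.6] 1633
knob_left 0.5 [225.6, 264.4, 18.4, 22.2] 365
handle 0.84 [242.1, 162.0, 59.7, 45.7] 1651
mat 0.76 [326.7, 148.1, 68.2, 59.5] 1969
mat 0.28 [404.5, 171.6, 19.6, 21.8] 306
meter 0.64 [296.7, 124.6, 48.3, 35.9] 1023
tape 0.81 [401.4, 169.8, 23.0, 22.3] 291
tape 0.16 [223.8, 264.6, 17.1, 23.5] 360
tin_1 0.61 [225.5, 262.6, 16.4, 21.1] 392
top [[374.18, 0.0, 324.85], [0.0, 374.18, 200.59], [0.0, 0.0, 1.0]] [[0.0123, -0.9993, 0.036, -0.0607], [0.9975, 0.0148, 0.0693, -0.4672], [-0.0698, 0.035, 0.9969, -1.0393], [0.0, 0.0, 0.0, 1.0]] ['intrinsics', 'world_to_cam']
chassis 0.47 [308.1, 174.1, 26.0, -1.4] 21
cover 0.59 [282.9, 124.7, 66.9, 51.0] 2515
knob_left 0.91 [283.3, 122.1, 66.8, 5
[... 212 characters left out ...]
4.8] 339
{'clock': 0.9, 'q': array([ 1.35576868,  0.68906639, -0.19457862,  1.56530165,  0.15729807,
        0.90251133, -0.21512662]), 'qd': array([ 0.00189512,  0.00096271, -0.00110802, -0.0004917 ,  0.00052294,
        0.00202336,  0.00130559]), 'joint_torque': array([-5.47987001e-04, -5.27487373e+01, -1.26630686e+00, -1.53747529e+01,
       -5.15736092e-02, -7.51248372e-04,  2.20724559e-05]), 'tool_pos': array([ 0.15393546, -0.60576794,  0.25276272]), 'eef_rot': array([9.92271926e-01, 1.24082320e-01, 3.82877694e-06, 4.77690561e-05]), 'contact_force': array([ 0.71728085,  0.62579451, -0.13759033]), 'moment': array([0.06458189, 0.02215676, 0.03483947]), 'opening': 0.9987098386767672} 0.014
```

```bash
python3 - <<'E'
import cv2
a=cv2.imread("pics/a_top.png"); cv2.imwrite("pics/a_top_c.png",cv2.resize(a[100:300,180:450],None,fx=2.95,fy=2.95,interpolation=cv2.INTER_CUBIC))
b=cv2.imread("pics/a_scene.png"); cv2.imwrite("pics/a_scene_c.png",cv2.resize(b[110:300,210:440],None,fx=3.15,fy=3.15,interpolation=cv2.INTER_CUBIC))
E
```

```text
(no output)
```

View pics/a_top_c.png

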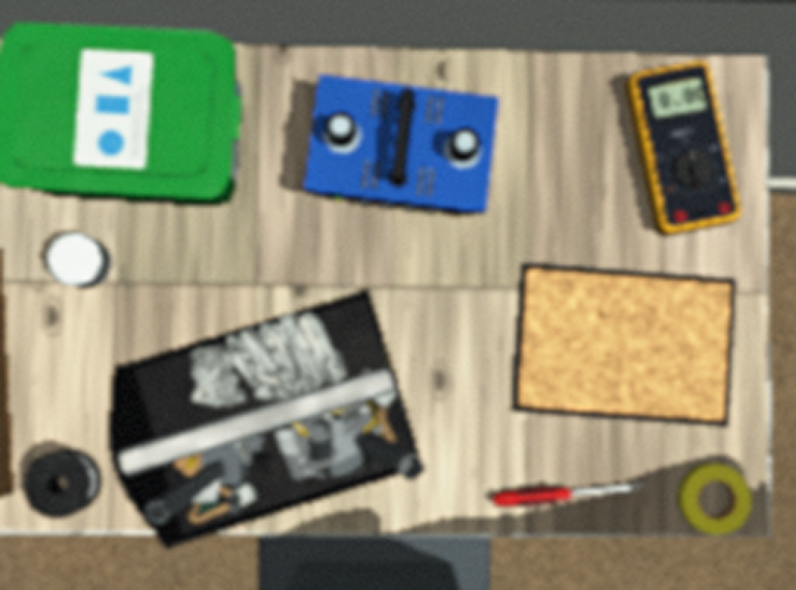

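View pics/a_scene_c.png

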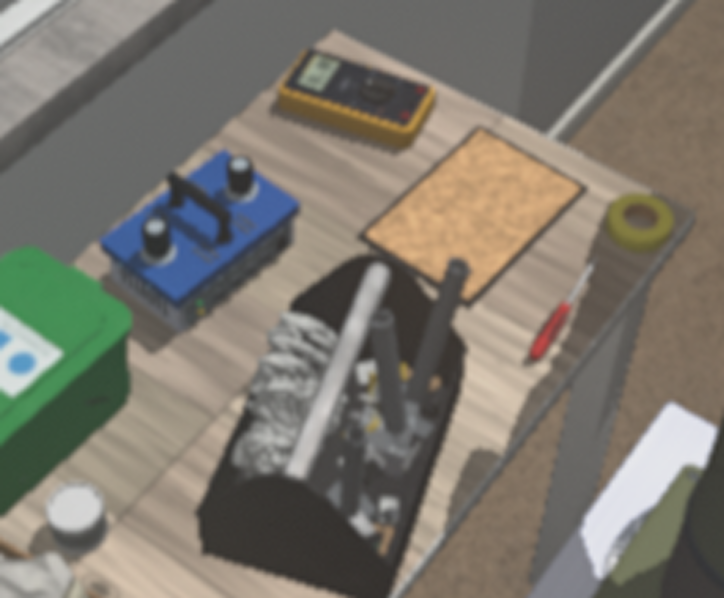

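View pics/a_top.png

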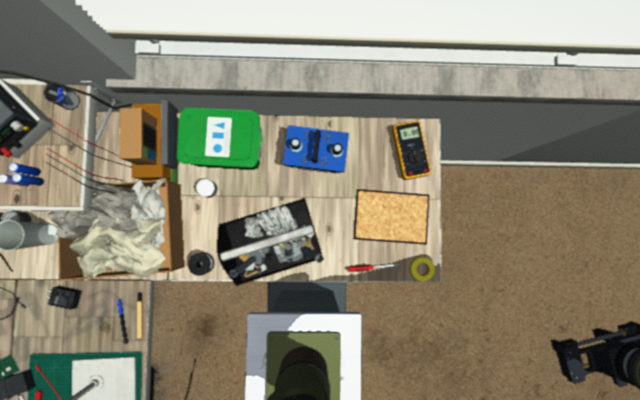

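```bash
cat > h.py <<'E'
from plant import r, viewer
import cv2, numpy as np
from scipy.optimize import minimize
from scipy.spatial.transform import Rotation as R
P={n:viewer.camera_params(n) for n in ("scene","top")}
def proj(n,X):
    X=np.atleast_2d(X); p=P[n]; c=X@p["world_to_cam"][:3,:3].T+p["world_to_cam"][:3,3]
    c=c*[1,-1,-1]; u=c@p["intrinsics"].T; return u[:,:2]/u[:,2:]
def box(x0,x1,y0,y1,z0,z1): return np.array([[x,y,z] for x in(x0,x1) for y in(y0,y1) for z in(z0,z1)])
def cyl(x,y,rad,z0,z1):
    a=np.linspace(0,2*np.pi,24,endpoint=False); return np.array([[x+rad*np.cos(t),y+rad*np.sin(t),z] for t in a for z in(z0,z1)])
COVER=[box(-.0545,.0545,-.0845,.0845,0,.017),cyl(0,.056,.013,.022,.054),cyl(0,-.056,.013,.022,.054),
  box(-.042,.042,-.0065,.0065,.045,.057),cyl(.034,0,.006,.017,.05),cyl(-.034,0,.006,.017,.05)]
MAT=[box(-.0725,.0725,-.106,.106,0,.005)]
def place(parts,x,y,z,yaw): 
    M=R.from_euler('z',yaw).as_matrix(); return [p@M.T+[x,y,z] for p in parts]
S=8
def render(n,parts,roi):
    l,t,w,h=roi; im=np.zeros((h*S,w*S),np.uint8)
    for p in parts:
        q=((proj(n,p)-[l,t]+.5)*S-.5); q=cv2.convexHull(np.round(q).astype(np.int32)); cv2.fillConvexPoly(im,q,255)
    return cv2.GaussianBlur(cv2.resize(im,(w,h),interpolation=cv2.INTER_AREA).astype(np.float32)/255,(0,0),.7)
def fit(parts,z,x0,masks):
    rois={n:roi for n,(m,roi) in masks.items()}
    tg={n:cv2.GaussianBlur(m.astype(np.float32),(0,0),.7)[roi[1]:roi[1]+roi[3],roi[0]:roi[0]+roi[2]] for n,(m,roi) in masks.items()}
    def f(v):
        pp=place(parts,v[0],v[1],z,v[2]*10); return sum(((render(n,pp,rois[n])-tg[n])**2).sum() for n in masks)
    best=None
    s=np.array(x0)*[1,1,.1]
    for d in(.02,.006,.003):
        sim=np.vstack([s]+[s+e for e in np.eye(3)*d]); o=minimize(f,s,method='Nelder-Mead',options=dict(initial_simplex=sim,xatol=1e-5,fatol=.01)); s=o.x
    return o.x*[1,1,10],o.fun
def roi(b,m=8):
    l,t,w,h=b; l0=max(0,int(l-m));t0=max(0,int(t-m)); return (l0,t0,int(min(640-l0,w+2*m)),int(min(400-t0,h+2*m)))
def shot(n,name):
    im=viewer.snapshot(n); cv2.imwrite(f"pics/{name}.png",im[:,:,::-1]); return im
def todo(target,yaw=None):
    "shift (cm) in tool axes to bring TCP to world target"
    s=r.get_state(); T=R.from_quat(s["eef_rot"]); print("tool shift cm",np.round(T.inv().apply(np.array(target)-s["tool_pos"])*100,2))
E
python3 - <<'E'
from h import *
for n in P:
    w=P[n]["world_to_cam"]; print(n,"cam at",np.round(-w[:3,:3].T@w[:3,3],3))
def unproj(n,u,z):
    p=P[n]; d=np.linalg.inv(p["intrinsics"])@[u[0],u[1],1]*[1,-1,-1]; w=p["world_to_cam"]; d=w[:3,:3].T@d; c=-w[:3,:3].T@w[:3,3]; return c+d*(z-c[2])/d[2]
for nm,u,z in [("cover",(316,149),.064),("mat",(391,216),.005),("meter",(410,150),.04),("tape",(422,268),.019),("tin",(205,188),.044),("green",(219,138),.1),("toolbox",(270,240),.1),("tb top right corner",(305,200),.05)]: print(nm,np.round(unproj("top",u,z),3))
cm={};mm={}
for n in P:
    im=cv2.imread(f"pics/a_{n}.png")
    d=viewer.outline_of(n,"cover")if 0 else None
# outlines were on newest pictures; arm unmoved
for n in P:
    c=viewer.outline_of(n,"cover")[0]; cm[n]=(c["pixels"],roi(c["bbox"]))
    m=viewer.outline_of(n,"mat")[0]; mm[n]=(m["pixels"],roi(m["bbox"]))
c0=unproj("top",(316,149),.064); m0=unproj("top",(391,216),.005)
for k in (("top",),("scene",),("top","scene")):
    print(k,"cover",fit(COVER,.047,[c0[0],c0[1],-.1],{n:cm[n] for n in k}))
    print(k,"mat",fit(MAT,0,[m0[0],m0[1],-.05],{n:mm[n] for n in k}))
# overlay
E
```

```text
scene cam at [-0.068  0.672  1.151]
top cam at [ 0.394 -0.017  1.071]
cover [ 0.605 -0.027  0.064]
mat [ 0.427 -0.245  0.005]
meter [ 0.613 -0.291  0.04 ]
tape [ 0.282 -0.33   0.019]
tin [0.496 0.274 0.044]
green [0.622 0.227 0.1  ]
toolbox [0.359 0.088 0.1  ]
tb top right corner [0.466 0.001 0.05 ]
('top',) cover (array([ 0.60867764, -0.02619136, -0.10917757]), np.float64(7.168216228485107))
('top',) mat (array([ 0.4265424 , -0.24567633, -0.06081612]), np.float64(9.992133140563965))
('scene',) cover (array([ 0.60404244, -0.0233438 , -0.09802087]), np.float64(12.878559112548828))
('scene',) mat (array([ 0.42329661, -0.24689361, -0.05541497]), np.float64(129.9188690185547))
('top', 'scene') cover (array([ 0.60748803, -0.02535564, -0.10891842]), np.float64(66.72288513183594))
('top', 'scene') mat (array([ 0.4257182 , -0.24586886, -0.05807958]), np.float64(160.7158966064453))
```

```bash
python3 - <<'E'
from h import *
def ov(n,poses,crop,f,out):
    im=cv2.imread(f"pics/a_{n}.png"); l,t,w,h=crop; im=cv2.resize(im[t:t+h,l:l+w],None,fx=f,fy=f,interpolation=cv2.INTER_CUBIC)
    for parts,z,v,col in poses:
        for p in place(parts,v[0],v[1],z,v[2]):
            q=(proj(n,p)-[l,t]+.5)*f-.5; cv2.polylines(im,[cv2.convexHull(np.round(q).astype(np.int32))],True,col,1)
    return im
c=[.6065,-.025,-.106]; m=[.4262,-.2457,-.06]
L=[(COVER,.047,c,(0,255,255)),(MAT,0,m,(255,0,255))]
cv2.imwrite("pics/ov_top.png",ov("top",L,(275,115,160,135),5,None))
cv2.imwrite("pics/ov_scene.png",ov("scene",L,(235,140,165,72),4.8,None))
E
```

```text
(no output)
```

View pics/ov_top.png

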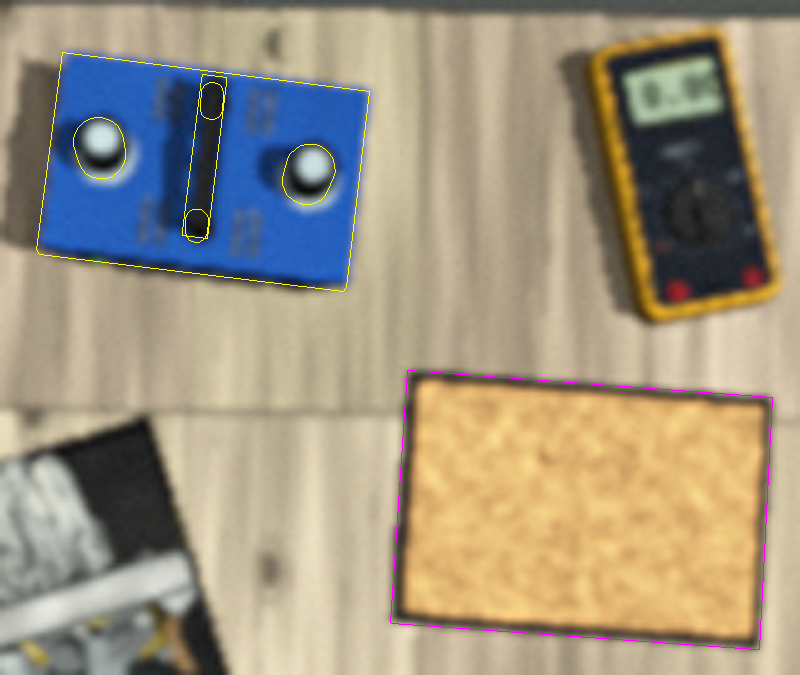

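View pics/ov_scene.png

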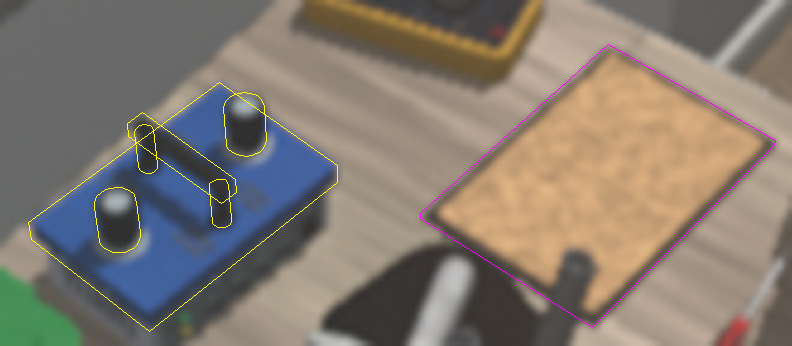

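```bash
python3 - <<'E'
from h import *
def ray(n,u):
    p=P[n]; d=np.linalg.inv(p["intrinsics"])@[u[0],u[1],1]*[1,-1,-1]; w=p["world_to_cam"]; return -w[:3,:3].T@w[:3,3], w[:3,:3].T@d
def atz(n,u,z): c,d=ray(n,u); return np.round(c+d*(z-c[2])/d[2],3)
def atx(n,u,x): c,d=ray(n,u); return np.round(c+d*(x-c[0])/d[0],3)
print("table far edge",atz("top",(300,117),0),atz("top",(430,119),0))
b=atz("top",(300,117),0)[0]
for row in (85,50): print(row,atx("top",(400,row),b+.005))
print(atx("scene",(210,130),b))
for z in (.08,.12,.16): print("green right edge",z,atz("top",(260,130),z), "scene right top corner", atz("scene",(250,212),z))
for u in [(212,190),(252,212),(248,237),(210,268)]: print(u,[atz("scene",u,z).tolist() for z in(0,.1,.13)])
E
python3 - <<'E'
import cv2
a=cv2.imread("pics/a_scene.png"); cv2.imwrite("pics/s_full.png",a)
E
```

```text
table far edge [0.712 0.02  0.   ] [ 0.715 -0.362  0.   ]
85 [ 0.717 -0.214  0.249]
50 [ 0.717 -0.174  0.415]
[0.712 0.087 0.293]
green right edge 0.08 [0.65  0.124 0.08 ] scene right top corner [0.57  0.119 0.08 ]
green right edge 0.12 [0.64  0.118 0.12 ] scene right top corner [0.546 0.14  0.12 ]
green right edge 0.16 [0.63  0.112 0.16 ] scene right top corner [0.522 0.161 0.16 ]
(212, 190) [[0.774, 0.084, 0.0], [0.7, 0.135, 0.1], [0.679, 0.151, 0.13]]
(252, 212) [[0.613, 0.074, 0.0], [0.553, 0.126, 0.1], [0.536, 0.142, 0.13]]
(248, 237) [[0.56, 0.151, 0.0], [0.505, 0.197, 0.1], [0.489, 0.21, 0.13]]
(210, 268) [[0.575, 0.294, -0.0], [0.519, 0.327, 0.1], [0.502, 0.336, 0.13]]
```

View pics/s_full.png

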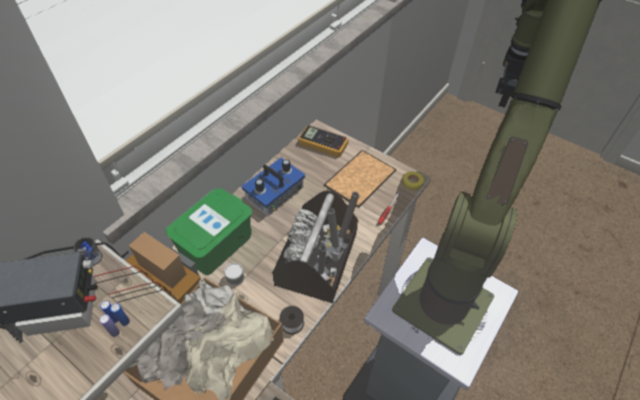

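```bash
python3 - <<'E'
import cv2
a=cv2.imread("pics/a_scene.png"); cv2.imwrite("pics/s_wall.png",cv2.resize(a[0:230,100:480],None,fx=2.1,fy=2.1,interpolation=cv2.INTER_CUBIC))
a=cv2.imread("pics/a_top.png"); cv2.imwrite("pics/t_wall.png",cv2.resize(a[30:180,120:520],None,fx=2,fy=2,interpolation=cv2.INTER_CUBIC))
E
```

```text
(no output)
```

View pics/s_wall.png

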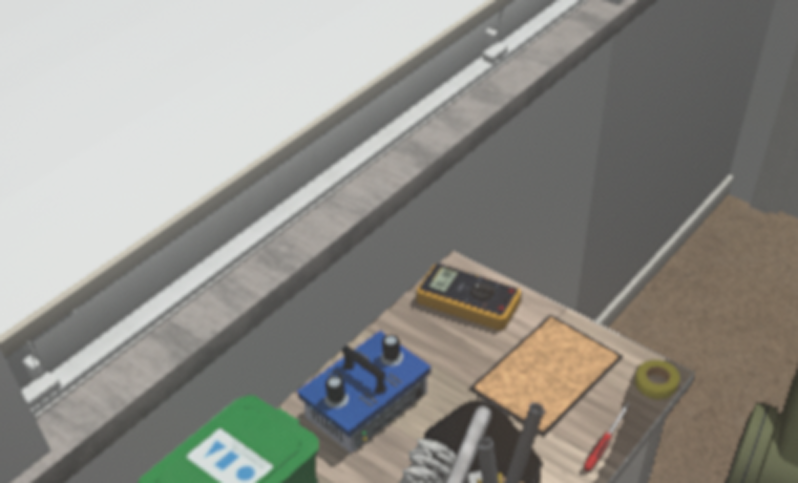

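View pics/t_wall.png

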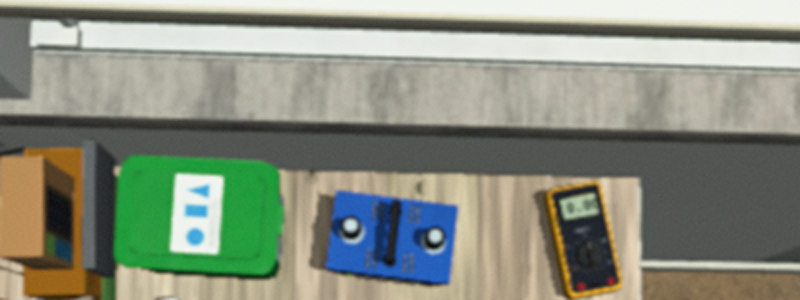

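```bash
python3 - <<'E'
from h import *
def ray(n,u):
    p=P[n]; d=np.linalg.inv(p["intrinsics"])@[u[0],u[1],1]*[1,-1,-1]; w=p["world_to_cam"]; return -w[:3,:3].T@w[:3,3], w[:3,:3].T@d
def atx(n,u,x): c,d=ray(n,u); return np.round(c+d*(x-c[0])/d[0],3)
for x in (.7,.72,.75,.8,.85,.9,1.0,1.1): print(x,atx("top",(320,93),x),atx("scene",(290,94),x),atx("scene",(180,176),x), "skirting",atx("top",(500,163),x),atx("scene",(415,119),x))
E
```

```text
0.7 [ 0.7   -0.033  0.232] [ 0.7   -0.235  0.217] [0.7   0.221 0.237] skirting [ 0.7   -0.889 -0.622] [ 0.7   -1.343 -0.657]
0.72 [ 0.72  -0.034  0.177] [ 0.72  -0.258  0.193] [0.72  0.209 0.213] skirting [ 0.72  -0.946 -0.733] [ 0.72  -1.395 -0.704]
0.75 [ 0.75  -0.035  0.095] [ 0.75  -0.294  0.156] [0.75  0.192 0.178] skirting [ 0.75  -1.032 -0.899] [ 0.75  -1.474 -0.774]
0.8 [ 0.8   -0.038 -0.042] [ 0.8   -0.353  0.096] [0.8   0.162 0.118] skirting [ 0.8   -1.175 -1.176] [ 0.8   -1.605 -0.892]
0.85 [ 0.85  -0.04  -0.179] [ 0.85  -0.412  0.035] [0.85  0.133 0.059] skirting [ 0.85  -1.317 -1.453] [ 0.85  -1.736 -1.01 ]
0.9 [ 0.9   -0.043 -0.316] [ 0.9   -0.471 -0.026] [ 0.9    0.104 -0.001] skirting [ 0.9   -1.46  -1.729] [ 0.9   -1.867 -1.127]
1.0 [ 1.    -0.048 -0.591] [ 1.    -0.588 -0.147] [ 1.     0.045 -0.12 ] skirting [ 1.    -1.745 -2.283] [ 1.    -2.129 -1.363]
1.1 [ 1.1   -0.053 -0.865] [ 1.1   -0.706 -0.269] [ 1.1   -0.014 -0.238] skirting [ 1.1   -2.03  -2.837] [ 1.1   -2.391 -1.598]
```

```bash
cat >> h.py <<'E'
def knob(side,c=(.6065,-.025,-.106),z0=.047):
    M=R.from_euler('z',c[2]).as_matrix(); return M@np.array([0,.056*side,.054])+[c[0],c[1],z0]
def st():
    s=r.get_state(); T=R.from_quat(s["eef_rot"]).as_matrix()
    print("t",round(s["clock"],2),"pos",np.round(s["tool_pos"]*1000,1),"yaz",round(np.degrees(np.arctan2(T[1,1],T[0,1])),1),"tilt",np.round(T[:2,2],3),"q",np.round(s["q"],2),"F",np.round(s["contact_force"],1),"M",np.round(s["moment"],2),"open",round(s["opening"]*88,1))
E
python3 - <<'E'
from h import *
st(); k=knob(-1); print(k, knob(1)); todo([k[0],k[1],.17])
E
```

```text
t 1.1 pos [ 153.9 -605.8  252.8] yaz -75.7 tilt [-0. -0.] q [ 1.36  0.69 -0.19  1.57  0.16  0.9  -0.22] F [1.  0.  1.1] M [ 0.02 -0.06  0.  ] open 88.1
[ 0.60057511 -0.08068569  0.101     ] [0.61242489 0.03068569 0.101     ]
tool shift cm [ 56.22 -39.89   8.27]
```

```bash
python3 -m inch '[[0,[4,-3,0.5],0],[0,[8,-6,1],0],[0,[12,-9,1.5],0],[0,[16,-12,2],0],[0,[20,-14.5,3],0],[0,[24,-17.5,4],0],[0,[28,-20,5],0],[0.2,[32,-23,6],0],[0.43,[36,-26,7],0],[0.43,[40,-29,7],0],[0.43,[44,-32,7],0],[0.43,[48,-35,7],0],[0.43,[52,-37.5,7],0],[0.43,[55,-39.2,7],0],[0.43,[56.2,-39.9,7],0],[0.43,[56.2,-39.9,7],0],[0.43,[56.2,-39.9,7],0]]' 50; python3 -c "
from h import *
st();shot('top','b_top');todo([.6006,-.0807,.13])"
```

```text
clock: 2.8
tool_pos: [0.5988, -0.083, 0.1825]
eef_rot: [0.992, 0.123, -0.001, 0.001]
contact_force: [-0.3, -0.2, 0.4]
opening: 0.564
t 2.8 pos [598.8 -83.  182.5] yaz -75.9 tilt [-0.002 -0.002] q [ 0.09  0.75 -0.05  1.7   0.06  0.7  -1.31] F [-0.3 -0.2  0.4] M [-0.02  0.09  0.03] open 49.6
tool shift cm [ 0.28 -0.23  5.26]
```

View pics/b_top.png

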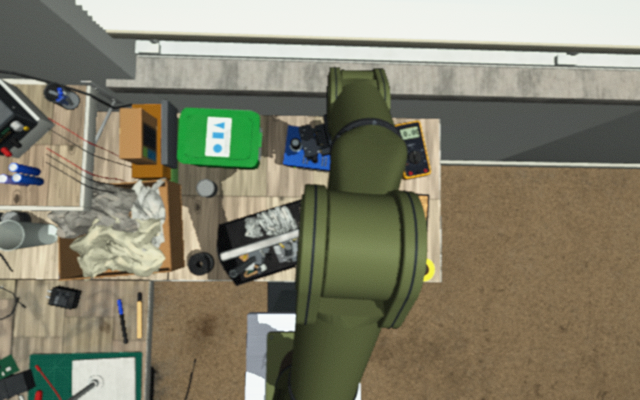

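```bash
python3 -m inch '[[0.43,[0,0,1],8],[0.43,[0,0,2],16],[0.43,[0,0,3],24],[0.43,[0,0,4],32],[0.43,[0,0,5],40],[0.43,[0,0,5.3],48],[0.43,[0,0,5.3],56],[0.43,[0,0,5.3],64],[0.43,[0,0,5.3],64],[0.43,[0,0,5.3],64]]' 50; python3 -c "
from h import *
st();a=shot('scene','b_scene');todo([.6006,-.0807,.088])
cv2.imwrite('pics/b_scene_c.png',cv2.resize(a[90:250,200:400,::-1],None,fx=3.7,fy=3.7,interpolation=cv2.INTER_CUBIC))"
```

```text
clock: 3.85
tool_pos: [0.5995, -0.0823, 0.1299]
eef_rot: [0.907, -0.42, -0.0, 0.001]
contact_force: [-0.3, -0.1, 0.0]
opening: 0.571
t 3.85 pos [599.5 -82.3 129.9] yaz -139.7 tilt [-0.001 -0.001] q [-0.08  0.84  0.24  1.74 -0.32  0.6  -2.08] F [-0.3 -0.1  0. ] M [0.14 0.01 0.02] open 50.2
tool shift cm [-0.04 -0.15  4.19]
```

View pics/b_scene_c.png

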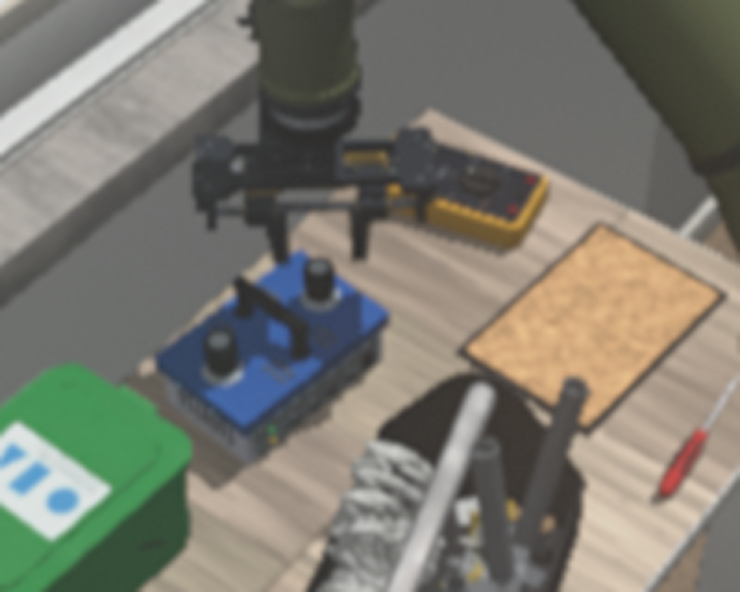

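```bash
python3 -m inch '[[0.43,[0,-0.1,1],0],[0.43,[0,-0.1,2],0],[0.43,[0,-0.1,3],0],[0.43,[0,-0.1,3.7],0],[0.43,[0,-0.1,4.2],0],[0.43,[0,-0.1,4.2],0],[1,[0,-0.1,4.2],0],[1,[0,-0.1,4.2],0],[1,[0,-0.1,4.2],0],[1,[0,-0.1,4.2],0],[1,[0,-0.1,4.2],0]]' 50; python3 -c "
from h import *
st()"
```

```text
clock: 5.0
tool_pos: [0.6012, -0.0803, 0.0881]
eef_rot: [0.907, -0.421, 0.0, 0.0]
contact_force: [-0.1, -0.6, 2.4]
opening: 0.281
t 5.0 pos [601.2 -80.3  88.1] yaz -139.7 tilt [ 0. -0.] q [-0.06  0.91  0.21  1.75 -0.34  0.52 -2.07] F [-0.1 -0.6  2.4] M [-0.03  0.12 -0.04] open 24.7
```

```bash
python3 -m inch '[[1,[0,0,0],-8],[1,[0,0,0],-16],[1,[0,0,0],-24],[1,[0,0,0],-32]]' 50; python3 -c "
from h import *
st()"
```

```text
clock: 5.4
tool_pos: [0.6006, -0.0812, 0.0881]
eef_rot: [0.988, -0.152, -0.0, 0.001]
contact_force: [-2.1, -1.1, 3.3]
opening: 0.282
t 5.4 pos [600.6 -81.2  88.1] yaz -107.5 tilt [-0.001 -0.001] q [ 0.01  0.89  0.08  1.75 -0.12  0.5  -1.7 ] F [-2.1 -1.1  3.3] M [-0.31  0.45 -0.19] open 24.8
```

```bash
python3 -m inch '[[1,[0,0,0],-8],[1,[0,0,0],-16],[1,[0,0,0],-24],[1,[0,0,0],-32],[1,[0,0,0],-40],[1,[0,0,0],-48],[1,[0,0,0],-56],[1,[0,0,0],-64],[1,[0,0,0],-68]]' 50; python3 -c "
from h import *
st()"
```

```text
clock: 6.3
tool_pos: [0.6016, -0.0826, 0.0881]
eef_rot: [0.905, 0.425, -0.0, 0.002]
contact_force: [0.9, -4.1, 2.1]
opening: 0.282
t 6.3 pos [601.6 -82.6  88.1] yaz -39.6 tilt [ 0.001 -0.003] q [ 0.18  0.89 -0.21  1.74  0.33  0.54 -0.93] F [ 0.9 -4.1  2.1] M [-0.77 -0.17 -0.18] open 24.8
```

```bash
python3 -m inch '[[0.45,[0,0,0],0],[0.45,[0,0,0],0],[0.45,[0,0,0],0],[0.45,[0,0,0],8],[0.45,[0,0,0],16],[0.45,[0,0,0],24],[0.45,[0,0,0],32],[0.45,[0,0,0],40],[0.45,[0,0,0],48],[0.45,[0,0,0],56],[0.45,[0,0,0],64],[0.45,[0,0,0],72],[0.45,[0,0,0],80],[0.45,[0,0,0],88],[0.45,[0,0,0],96],[0.45,[0,0,0],100],[0.45,[0,0,0],100]]' 50; python3 -c "
from h import *
st()"; python3 -m inch '[[1,[0,0,0],0],[1,[0,0,0],0],[1,[0,0,0],0],[1,[0,0,0],0],[1,[0,0,0],-8],[1,[0,0,0],-16],[1,[0,0,0],-24],[1,[0,0,0],-32],[1,[0,0,0],-38]]' 50; python3 -c "
from h import *
st()"
```

```text
clock: 8.0
tool_pos: [0.6011, -0.0791, 0.0875]
eef_rot: [0.907, -0.42, -0.0, 0.0]
contact_force: [0.2, 0.8, 0.0]
opening: 0.549
t 8.0 pos [601.1 -79.1  87.5] yaz -139.7 tilt [-0.  0.] q [-0.06  0.91  0.21  1.75 -0.34  0.52 -2.07] F [0.2 0.8 0. ] M [ 0.06 -0.02  0.02] open 48.3
clock: 8.9
tool_pos: [0.6007, -0.0809, 0.0877]
eef_rot: [0.995, -0.1, -0.0, 0.0]
contact_force: [0.3, -0.2, 0.3]
opening: 0.284
t 8.9 pos [600.7 -80.9  87.7] yaz -101.5 tilt [-0.001 -0.001] q [ 0.03  0.89  0.05  1.75 -0.08  0.5  -1.64] F [ 0.3 -0.2  0.3] M [-0.2   0.13 -0.21] open 25.0
```

138° so far; now small steps watching the torque.

```bash
g(){ python3 -c "
from h import *
st()"; }; python3 -m inch '[[1,[0,0,0],-6],[1,[0,0,0],-10]]' >/dev/null; g; python3 -m inch '[[1,[0,0,0],-5],[1,[0,0,0],-8]]' >/dev/null; g; 
```

```text
t 9.1 pos [600.7 -81.2  87.8] yaz -91.6 tilt [-0.001 -0.001] q [ 0.05  0.89  0.01  1.75 -0.01  0.5  -1.53] F [-0.5 -1.9 -0.4] M [-0.35  0.12 -0.17] open 24.7
t 9.3 pos [600.7 -81.5  87.7] yaz -83.7 tilt [-0.001 -0.001] q [ 0.07  0.89 -0.02  1.75  0.04  0.51 -1.44] F [-0.7 -2.3  0.3] M [-0.36  0.17 -0.19] open 24.7
```

```bash
g(){ python3 -c "
from h import *
st()"; }; python3 -m inch '[[1,[0,0,0],-5],[1,[0,0,0],-8]]' >/dev/null; g;
```

```text
t 9.5 pos [600.8 -81.7  87.7] yaz -75.7 tilt [-0.    -0.002] q [ 0.09  0.89 -0.06  1.74  0.1   0.51 -1.35] F [-0.6 -2.5 -0.4] M [-0.43  0.07 -0.15] open 25.1
```

164° so far, torque still flat.

```bash
python3 -m inch '[[1,[0,0,0],-4],[1,[0,0,0],-8]]' >/dev/null; python3 -c "
from h import *
st()"
```

```text
t 9.7 pos [601.  -81.9  87.8] yaz -67.7 tilt [-0.    -0.002] q [ 0.11  0.89 -0.09  1.74  0.15  0.52 -1.26] F [-0.5 -2.  -0.3] M [-0.5  -0.01 -0.12] open 24.8
```

```bash
python3 -m inch '[[1,[0,0,0],-3],[1,[0,0,0],-6]]' >/dev/null; python3 -c "
from h import *
st()"
```

```text
t 9.9 pos [601.1 -82.   87.8] yaz -61.7 tilt [ 0.    -0.002] q [ 0.12  0.89 -0.12  1.74  0.19  0.52 -1.19] F [ 0.7 -3.2  0.9] M [-0.54 -0.09 -0.17] open 24.6
```

```bash
python3 -m inch '[[1,[0,0,0],-3],[1,[0,0,0],-6]]' >/dev/null; python3 -c "
from h import *
st()"
```

```text
t 10.1 pos [601.2 -82.2  87.8] yaz -55.7 tilt [ 0.    -0.002] q [ 0.14  0.89 -0.14  1.74  0.23  0.53 -1.12] F [ 1.2 -3.6 -0.7] M [-0.57 -0.17 -0.15] open 24.7
```

```bash
python3 -m inch '[[1,[0,0,0],-3],[1,[0,0,0],-6]]' >/dev/null; python3 -c "
from h import *
st()"
```

```text
t 10.3 pos [601.  -82.9  87.7] yaz -49.9 tilt [-0.    -0.003] q [ 0.15  0.89 -0.17  1.74  0.27  0.53 -1.05] F [ 0.9 -4.2  0.1] M [-0.87 -0.2  -1.09] open 24.8
```

```bash
python3 -m inch '[[1,[0,0,0],-3],[1,[0,0,0],-6]]' >/dev/null; python3 -c "
from h import *
st()"
```

```text
t 10.5 pos [600.4 -84.2  87.7] yaz -44.0 tilt [-0.002 -0.004] q [ 0.17  0.89 -0.19  1.74  0.3   0.54 -0.98] F [-0.1 -4.1  1.3] M [-0.86  0.03 -0.79] open 24.7
```

```bash
python3 -m inch '[[0.43,[0,0,0],0],[0.43,[0,0,0],0],[0.43,[0,0,0],0],[0.43,[0,0,-1],0],[0.43,[0,0,-3],5],[0.43,[0,0,-4.5],12],[0.43,[0,0,-4.5],20],[0.43,[0,0,-4.5],28],[0.43,[0,0,-4.5],36],[0.43,[0,0,-4.5],36]]' >/dev/null; python3 -c "
from h import *
st();todo([.6124,.0307,.133])"
```

```text
t 11.5 pos [601.5 -79.4 133.5] yaz -79.7 tilt [ 0.001 -0.   ] q [ 0.08  0.82 -0.05  1.73  0.07  0.6  -1.4 ] F [-0.4 -0.2 -0.7] M [-0.04 -0.01  0.04] open 50.0
tool shift cm [  3.04 -10.63   0.05]
```

```bash
python3 -m inch '[[0.43,[1,-3.5,0],8],[0.43,[2,-7,0],16],[0.43,[3,-10.6,0],24],[0.43,[3,-10.6,0],32],[0.43,[3,-10.6,0],40],[0.43,[3,-10.6,0],48],[0.43,[3,-10.6,0],48],[0.43,[3,-10.6,0],48]]' >/dev/null; python3 -c "
from h import *
st();todo([.6124,.0307,.088]);a=shot('scene','c_scene')
cv2.imwrite('pics/c_scene_c.png',cv2.resize(a[90:250,200:400,::-1],None,fx=3.7,fy=3.7,interpolation=cv2.INTER_CUBIC))"
```

```text
t 12.3 pos [611.7  29.9 132.9] yaz -127.4 tilt [-0.  0.] q [-0.23  0.84  0.2   1.72 -0.26  0.61 -2.11] F [ 0.1 -0.7 -0. ] M [0.07 0.05 0.  ] open 49.9
tool shift cm [ 0.01 -0.1   4.49]
```

View pics/c_scene_c.png

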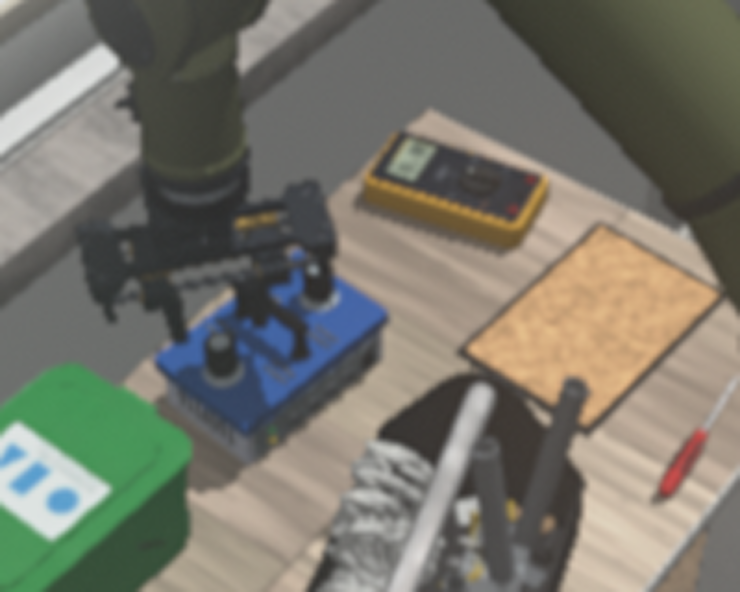

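```bash
python3 - <<'E'
from h import *
s=r.get_state(); T=R.from_quat(s["eef_rot"]).as_matrix()
im=cv2.imread("pics/c_scene.png"); l,t,f=225,130,8; a=cv2.resize(im[t:t+70,l:l+90],None,fx=f,fy=f,interpolation=cv2.INTER_CUBIC)
for sg in(-1,1):
  for d in(.025,.0425):
    for xx in(-.009,.009):
      p=s["tool_pos"]+T@np.array([xx,sg*d,.014]); u=(proj("scene",p)[0]-[l,t]+.5)*f; cv2.circle(a,tuple(int(v) for v in u),4,(0,0,255),-1)
u=(proj("scene",knob(1))[0]-[l,t]+.5)*f; cv2.circle(a,tuple(int(v) for v in u),4,(0,255,0),-1)
u=(proj("scene",knob(-1))[0]-[l,t]+.5)*f; cv2.circle(a,tuple(int(v) for v in u),4,(0,255,0),-1)
cv2.imwrite("pics/c_ov.png",a)
E
```

```text
(no output)
```

View pics/c_ov.png

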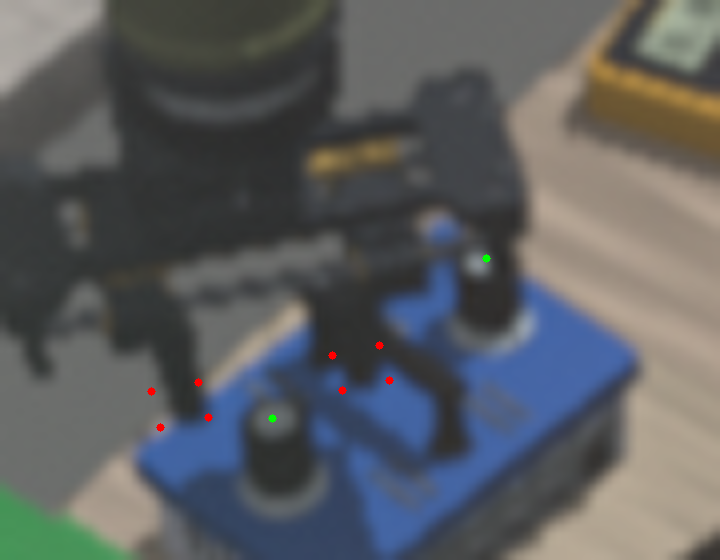

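```bash
python3 -m inch '[[0.43,[0,-0.05,1],0],[0.43,[0,-0.05,2],0],[0.43,[0,-0.05,3],0],[0.43,[0,-0.05,4],0],[0.43,[0,-0.05,4.5],0],[0.43,[0,-0.05,4.5],0],[1,[0,-0.05,4.5],0],[1,[0,-0.05,4.5],0],[1,[0,-0.05,4.5],0],[1,[0,-0.05,4.5],0],[1,[0,-0.05,4.5],0]]' 50 >/dev/null; python3 -c "
from h import *
st()"
```

```text
t 13.45 pos [612.7  30.3  88.2] yaz -127.7 tilt [0.002 0.   ] q [-0.22  0.91  0.17  1.73 -0.27  0.53 -2.1 ] F [0.1 0.6 2.4] M [ 0.2  -0.19 -0.03] open 24.6
```

```bash
python3 -m inch '[[1,[0,0,0],-8],[1,[0,0,0],-16],[1,[0,0,0],-24],[1,[0,0,0],-32],[1,[0,0,0],-40],[1,[0,0,0],-48],[1,[0,0,0],-56],[1,[0,0,0],-64],[1,[0,0,0],-72],[1,[0,0,0],-76]]' 50 >/dev/null; python3 -c "
from h import *
st()"; python3 -m inch '[[0.45,[0,0,0],0],[0.45,[0,0,0],0],[0.45,[0,0,0],0],[0.45,[0,0,0],8],[0.45,[0,0,0],16],[0.45,[0,0,0],24],[0.45,[0,0,0],32],[0.45,[0,0,0],40],[0.45,[0,0,0],48],[0.45,[0,0,0],56],[0.45,[0,0,0],64],[0.45,[0,0,0],72],[0.45,[0,0,0],76],[0.45,[0,0,0],76]]' >/dev/null;  python3 -c "
from h import *
st()"
```

```text
t 14.45 pos [612.7  29.7  88.1] yaz -51.5 tilt [ 0.001 -0.   ] q [-0.04  0.9  -0.15  1.72  0.24  0.54 -1.24] F [ 0.2 -0.7  1.5] M [-0.05 -0.16 -0.15] open 24.8
t 15.85 pos [611.9  30.3  87.6] yaz -127.8 tilt [-0.    -0.001] q [-0.22  0.91  0.17  1.73 -0.27  0.53 -2.11] F [0.1 0.2 0.4] M [ 0.09 -0.03  0.06] open 48.3
```

```bash
python3 -m inch '[[1,[0,0,0],0],[1,[0,0,0],0],[1,[0,0,0],0],[1,[0,0,0],0],[1,[0,0,0],-8],[1,[0,0,0],-16],[1,[0,0,0],-24],[1,[0,0,0],-32],[1,[0,0,0],-40],[1,[0,0,0],-48],[1,[0,0,0],-56],[1,[0,0,0],-64]]' 50 >/dev/null; python3 -c "
from h import *
st()"
```

```text
t 17.05 pos [612.4  29.5  87.8] yaz -63.5 tilt [ 0.001 -0.   ] q [-0.07  0.9  -0.1   1.72  0.16  0.53 -1.38] F [ 1.4 -0.2 -0.9] M [-0.05 -0.17 -0.13] open 24.7
```

```bash
python3 -m inch '[[1,[0,0,0],-3],[1,[0,0,0],-6]]' >/dev/null; python3 -c "
from h import *
st()"
```

```text
t 17.25 pos [612.4  29.3  87.7] yaz -57.7 tilt [ 0.001 -0.   ] q [-0.05  0.9  -0.13  1.72  0.2   0.54 -1.31] F [ 0.4  0.6 -0.6] M [-0.1  -0.17 -0.14] open 24.6
```

```bash
python3 -m inch '[[1,[0,0,0],-3],[1,[0,0,0],-6]]' >/dev/null; python3 -c "
from h import *
st()"
```

```text
t 17.45 pos [612.5  29.3  87.8] yaz -51.7 tilt [ 0.001 -0.001] q [-0.04  0.9  -0.15  1.72  0.24  0.54 -1.24] F [1.  0.5 0.1] M [-0.15 -0.2  -0.17] open 24.4
```

```bash
python3 -m inch '[[0.45,[0,0,0],0],[0.45,[0,0,0],0],[0.45,[0,0,0],0],[0.45,[0,0,0],8],[0.45,[0,0,0],16],[0.45,[0,0,0],24],[0.45,[0,0,0],32],[0.45,[0,0,0],40],[0.45,[0,0,0],48],[0.45,[0,0,0],48],[1,[0,0,0],48],[1,[0,0,0],48],[1,[0,0,0],48],[1,[0,0,0],48],[1,[0,0,0],44],[1,[0,0,0],40]]' 50 >/dev/null; python3 -c "
from h import *
st()"
```

```text
t 19.05 pos [612.   29.8  87.7] yaz -91.6 tilt [-0. -0.] q [-0.13  0.9   0.02  1.73 -0.03  0.52 -1.7 ] F [-0.3 -0.1 -0.6] M [ 0.01 -0.   -0.11] open 24.7
```

```bash
python3 -m inch '[[1,[0,0,0],-4],[1,[0,0,0],-7]]' >/dev/null; python3 -c "
from h import *
st()"
```

```text
t 19.25 pos [612.1  29.7  87.7] yaz -84.6 tilt [ 0. -0.] q [-0.12  0.9  -0.01  1.73  0.02  0.52 -1.62] F [-1.3 -0.7 -0.4] M [-0.03  0.03 -0.13] open 24.6
```

```bash
python3 -m inch '[[1,[0,0,0],-3],[1,[0,0,0],-6]]' >/dev/null; python3 -c "
from h import *
st()"
```

```text
t 19.45 pos [612.1  29.6  87.7] yaz -78.6 tilt [ 0. -0.] q [-0.1   0.89 -0.04  1.72  0.06  0.52 -1.55] F [ 1.2 -0.5 -0.3] M [-0.04  0.01 -0.12] open 24.7
```

173° so far.

```bash
python3 -m inch '[[1,[0,0,0],-3],[1,[0,0,0],-6]]' >/dev/null; python3 -c "
from h import *
st()"
```

```text
t 19.65 pos [612.1  29.5  87.7] yaz -72.7 tilt [ 0. -0.] q [-0.09  0.89 -0.06  1.72  0.1   0.53 -1.48] F [-0.3 -1.4  0.2] M [-0.11 -0.01 -0.14] open 24.8
```

```bash
python3 -m inch '[[1,[0,0,0],-3],[1,[0,0,0],-6]]' >/dev/null; python3 -c "
from h import *
st()"
```

```text
t 19.85 pos [612.2  29.4  87.7] yaz -66.7 tilt [ 0. -0.] q [-0.07  0.9  -0.09  1.72  0.14  0.53 -1.41] F [ 1.1  0.2 -0.4] M [-0.01 -0.05 -0.62] open 24.4
```

```bash
python3 -m inch '[[1,[0,0,0],-2],[1,[0,0,0],-3]]' >/dev/null; python3 -c "
from h import *
st()"
```

```text
t 20.05 pos [611.8  29.1  87.7] yaz -63.8 tilt [-0.001 -0.001] q [-0.07  0.9  -0.1   1.72  0.16  0.53 -1.38] F [-1.2 -2.   1.3] M [-0.38  0.14 -0.73] open 24.7
```

```bash
python3 -m inch '[[0.43,[0,0,0],0],[0.43,[0,0,0],0],[0.43,[0,0,0],0],[0.43,[0,0,-1],0],[0.43,[0,0,-3],8],[0.58,[0,0,-4.8],16],[0.58,[0,0,-4.8],24],[0.58,[0,0,-4.8],32],[0.58,[0,0,-4.8],32],[0.58,[0,0,-4.8],32]]' >/dev/null; python3 -c "
from h import *
st();todo([.6067,-.0253,.093])"
```

```text
t 21.05 pos [612.2  30.3 136.1] yaz -95.5 tilt [ 0. -0.] q [-0.15  0.82  0.04  1.71 -0.05  0.61 -1.75] F [ 0.3 -0.4  0.5] M [ 0.03  0.01 -0.03] open 36.6
tool shift cm [-0.01  5.59  4.31]
```

```bash
python3 -m inch '[[0.58,[0,3,0],0],[0.58,[0,5.4,0],0.5],[0.58,[0,5.55,0],0.5],[0.58,[0,5.55,0],0.5],[0.58,[0,5.55,0],0.5]]' >/dev/null; python3 -c "
from h import *
st();todo([.6067,-.0253,.093]);a=shot('scene','d_scene')
cv2.imwrite('pics/d_scene_c.png',cv2.resize(a[120:220,220:340,::-1],None,fx=6,fy=6,interpolation=cv2.INTER_CUBIC))"
```

```text
t 21.55 pos [606.7 -23.4 135.7] yaz -96.1 tilt [0.    0.002] q [-0.05  0.82  0.02  1.73 -0.03  0.6  -1.68] F [-0.3  0.7  0.1] M [ 0.02 -0.02  0.02] open 36.8
tool shift cm [0.02 0.2  4.27]
```

View pics/d_scene_c.png

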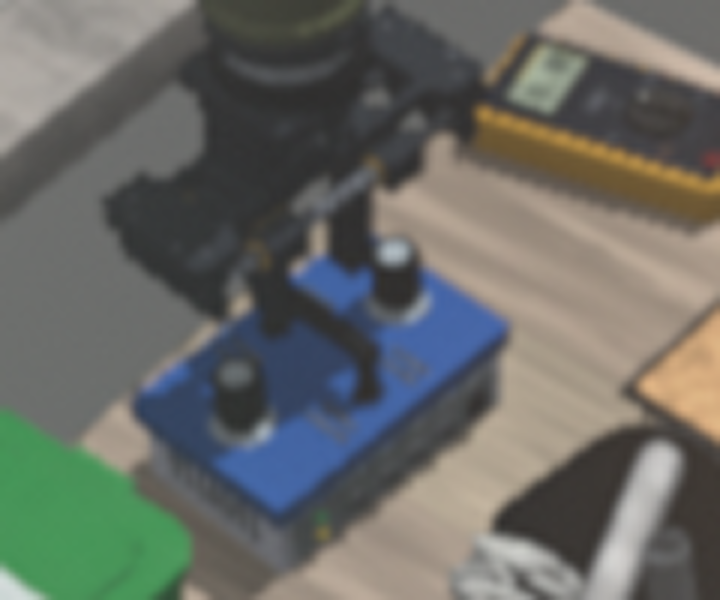

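```bash
python3 -m inch '[[0.58,[0,0.1,1],0],[0.58,[0,0.1,2],0],[0.58,[0,0.1,3],0],[0.58,[0,0.1,4],0],[0.58,[0,0.1,4.3],0],[0.58,[0,0.1,4.3],0],[0.58,[0,0.1,4.3],0]]' >/dev/null;  python3 -c "
from h import *
st()"; python3 -m inch '[[1,[0,0,0],0],[1,[0,0,0],0],[1,[0,0,0],0],[1,[0,0,0],0],[1,[0,0,0],0]]' 50 >/dev/null; python3 -c "
from h import *
st()"
```

```text
t 22.3 pos [606.6 -26.3  92.8] yaz -96.3 tilt [ 0. -0.] q [-0.05  0.88  0.02  1.74 -0.03  0.51 -1.68] F [-0.4 -0.2 -1.1] M [-0.04  0.04  0.03] open 36.8
t 22.8 pos [606.6 -26.1  93. ] yaz -96.2 tilt [0.001 0.   ] q [-0.05  0.88  0.02  1.74 -0.03  0.51 -1.68] F [-0.2 -0.1  2.7] M [0.1  0.11 0.09] open 11.9
```

Gripped. Small lift first, checking force.

```bash
python3 -m inch '[[1,[0,0,-0.2],0],[1,[0,0,-0.4],0],[1,[0,0,-0.4],0]]' 60 >/dev/null; python3 -c "
from h import *
st()"
```

```text
t 23.1 pos [606.  -26.3  96.5] yaz -96.3 tilt [-0.001 -0.   ] q [-0.05  0.88  0.02  1.74 -0.03  0.52 -1.68] F [ 0.   0.2 -4.6] M [ 0.02  0.01 -0.  ] open 11.6
```

```bash
python3 -m inch '[[1,[0,0,-0.3],0],[1,[0,0,-0.6],0],[1,[0,0,-0.6],0]]' 60 >/dev/null; python3 -c "
from h import *
st()"
```

```text
t 23.4 pos [606.7 -26.2 103.2] yaz -96.2 tilt [ 0.001 -0.   ] q [-0.05  0.87  0.02  1.74 -0.03  0.53 -1.68] F [-0.7  0.1 -5. ] M [ 0.02  0.   -0.02] open 11.9
```

```bash
python3 -m inch '[[1,[0,0,-0.5],0],[1,[0,0,-1.2],0],[1,[0,0,-2],0],[1,[0,0,-3],0],[1,[0,0,-4],0],[1,[0,0,-5],0],[1,[0,0,-6],0],[1,[0,0,-7],0],[1,[0,0,-7.5],0],[1,[0,0,-7.5],0],[1,[0,0,-7.5],0]]' 60 >/dev/null; python3 -c "
from h import *
st();todo([.60,-.2,.18]);todo([.4262,-.2457,.18]);a=shot('scene','e_scene')
cv2.imwrite('pics/e_scene_c.png',cv2.resize(a[90:240,200:400,::-1],None,fx=3.9,fy=3.9,interpolation=cv2.INTER_CUBIC))"
```

```text
t 24.5 pos [606.2 -26.1 177.5] yaz -96.2 tilt [-0. -0.] q [-0.05  0.76  0.03  1.7  -0.03  0.68 -1.68] F [-1.1 -0.1 -5.7] M [ 0.05  0.02 -0.01] open 11.9
tool shift cm [ 1.27 17.35 -0.24]
tool shift cm [-15.51  23.78  -0.24]
```

View pics/e_scene_c.png

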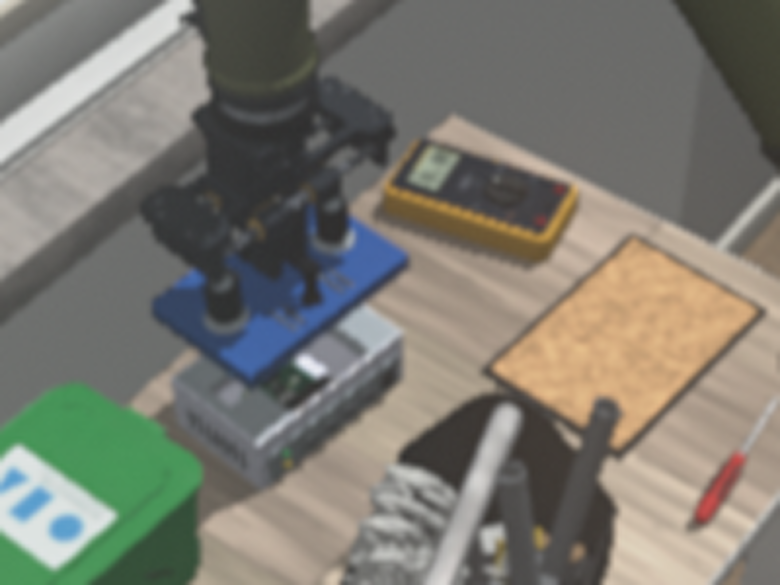

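```bash
python3 -m inch '[[1,[0,0.7,0],0],[1,[0,2,0],0],[1,[0,4,0],0],[1,[-0.5,6,0],0],[1,[-1.2,8,0],0],[1,[-2.2,10,0],0],[1,[-3.4,12,0],0],[1,[-4.8,14,0],0],[1,[-6.2,15.7,0],0],[1,[-7.6,17.3,0],-1],[1,[-9,18.8,0],-1.8],[1,[-10.4,20.1,0],-2.8],[1,[-11.8,21.3,0],-2.8],[1,[-13.1,22.3,0],-2.8],[1,[-14.2,23.1,0],-2.8],[1,[-15,23.6,0],-2.8],[1,[-15.5,23.8,0],-2.8],[1,[-15.5,23.8,0],-2.8],[1,[-15.5,23.8,0],-2.8],[1,[-15.5,23.8,0],-2.8]]' 60 >/dev/null; python3 -c "
from h import *
st();todo([.4262,-.2457,.09]);a=shot('scene','f_scene')
cv2.imwrite('pics/f_scene_c.png',cv2.resize(a[90:240,240:440,::-1],None,fx=3.9,fy=3.9,interpolation=cv2.INTER_CUBIC))"
```

```text
t 26.55 pos [ 427.4 -245.4  177.8] yaz -93.4 tilt [0.001 0.   ] q [ 0.46  0.64 -0.05  2.04  0.06  0.46 -1.26] F [ 0.1 -0.1 -4.4] M [ 0.01 -0.01 -0.01] open 11.5
tool shift cm [-0.13  0.04  8.78]
```

View pics/f_scene_c.png

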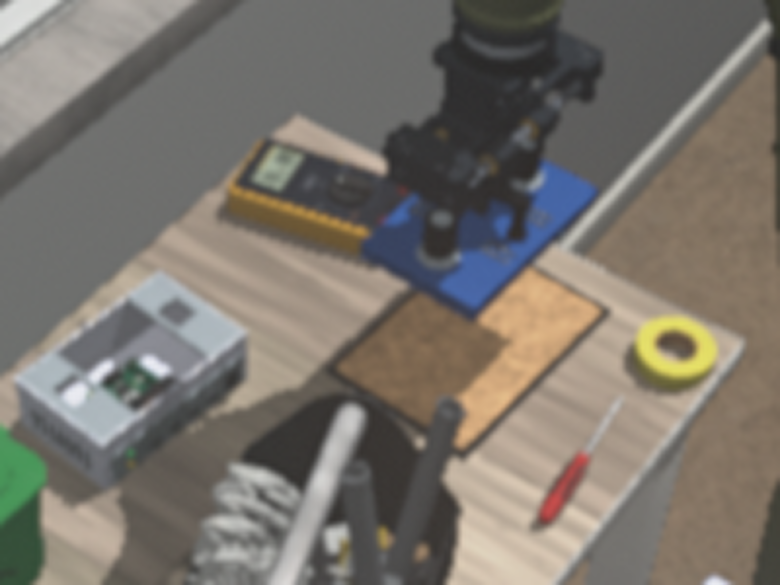

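```bash
python3 -m inch '[[1,[0,0,0.5],0],[1,[0,0,1.5],0],[1,[0,0,3],0],[1,[0,0,4.5],0],[1,[0,0,6],0],[1,[0,0,7.5],0],[1,[0,0,9],0],[1,[0,0,10.3],0],[1,[0,0,11.2],0],[1,[0,0,11.7],0],[1,[0,0,11.7],0],[1,[0,0,11.7],0]]' 60 >/dev/null; python3 - <<'E'
from h import *
st()
a=shot('scene','g_scene');b=shot('top','g_top')
c=viewer.outline_of("scene","cover")[0]
s=r.get_state(); 
z=s["tool_pos"][2]-.046
print(c["p"],z,s["tool_pos"])
def ov(im,n,poses,crop,f):
    l,t,w,h=crop; im=cv2.resize(im[t:t+h,l:l+w,::-1],None,fx=f,fy=f,interpolation=cv2.INTER_CUBIC)
    for parts,z,v,col in poses:
        for p in place(parts,v[0],v[1],z,v[2]):
            q=(proj(n,p)-[l,t]+.5)*f-.5; cv2.polylines(im,[cv2.convexHull(np.round(q).astype(np.int32))],True,col,1)
    return im
L=[(COVER[:3],z,(*s["tool_pos"][:2],-.0593),(0,255,255)),(MAT,0,(.4262,-.2457,-.06),(255,0,255))]
cv2.imwrite("pics/g_ov.png",ov(a,"scene",L,(310,135,100,80),7.5)); cv2.imwrite("pics/g_ovt.png",ov(b,"top",L,(270,160,190,130),4.2))
E
```

```text
t 27.8 pos [ 426.7 -246.1   61. ] yaz -93.4 tilt [ 0.001 -0.   ] q [ 0.44  0.86 -0.02  2.1   0.08  0.18 -1.28] F [-0.1 -1.2 -4.6] M [0.06 0.04 0.01] open 11.9
0.59 0.015259169620103055 [ 0.42679675 -0.24614972  0.06125917]
```

View pics/g_ov.png

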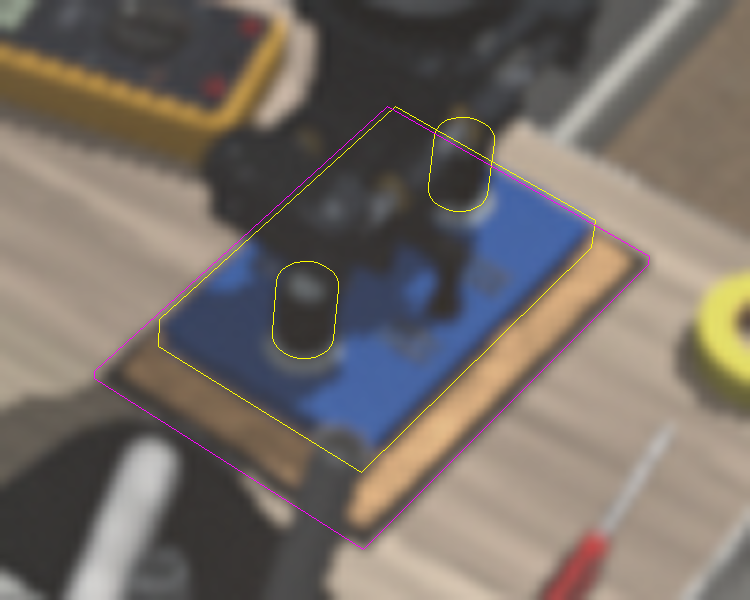

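View pics/g_ovt.png

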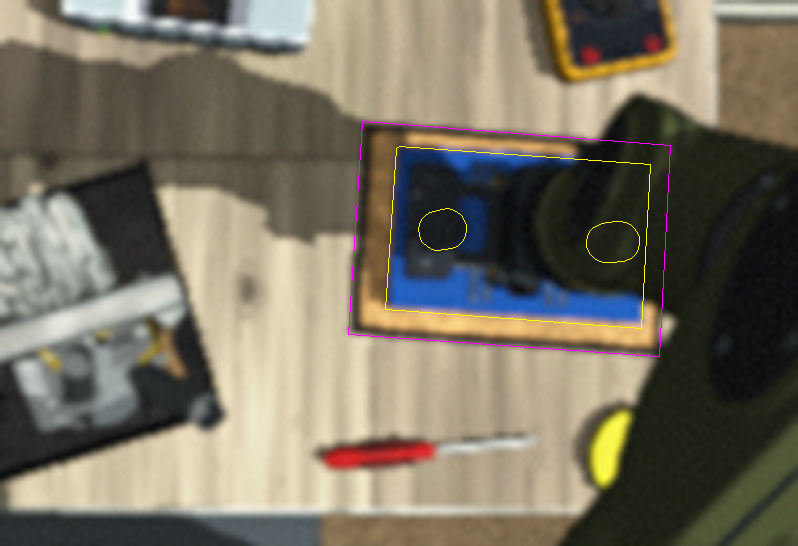

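```bash
python3 -m inch '[[1,[0,0,0.25],0],[1,[0,0,0.5],0],[1,[0,0,0.7],0],[1,[0,0,0.8],0],[1,[0,0,0.8],0]]' 60 >/dev/null; python3 -c "
from h import *
st()"
```

```text
t 28.45 pos [ 426.4 -245.9   52.5] yaz -93.4 tilt [-0.  0.] q [ 0.44  0.88 -0.02  2.1   0.08  0.16 -1.28] F [ 0.3  0.8 -4.6] M [ 0.   -0.    0.01] open 12.0
```

```bash
python3 -m inch '[[1,[0,0,0.05],0],[1,[0,0,0.1],0],[1,[0,0,0.1],0]]' 60 >/dev/null; python3 -c "
from h import *
st()"
```

```text
t 28.75 pos [ 426.5 -245.9   51.7] yaz -93.4 tilt [ 0. -0.] q [ 0.44  0.88 -0.02  2.1   0.08  0.16 -1.28] F [ 0.3  0.6 -4.6] M [ 0.02  0.03 -0.01] open 12.1
```

```bash
python3 -m inch '[[1,[0,0,0.05],0],[1,[0,0,0.1],0],[1,[0,0,0.1],0]]' 60 >/dev/null; python3 -c "
from h import *
st()"
```

```text
t 29.05 pos [ 426.5 -246.    51. ] yaz -93.4 tilt [ 0. -0.] q [ 0.44  0.88 -0.02  2.1   0.08  0.16 -1.28] F [-0.6 -0.5 -0.7] M [0.1  0.11 0.03] open 11.8
```

```bash
python3 -m inch '[[1,[0,0,0.03],0],[0.8,[0,0,0.03],0],[0.58,[0,0,0.03],0],[0.58,[0,0,0.03],0],[0.58,[0,0,0.03],0],[0.58,[0,0,0.03],0]]' 10 >/dev/null; python3 -c "
from h import *
st()"; python3 -m inch '[[0.58,[0,0,-0.5],0],[0.58,[0,0,-1.5],0],[0.58,[0,0,-3],0],[0.58,[0,0,-5],0],[0.58,[0,0,-8],0],[0.58,[0,0,-12],0],[0.58,[0,0,-16],0],[0.58,[0,0,-18],0],[0.58,[0,0,-18],0]]' >/dev/null; python3 -c "
from h import *
st();todo([.35,-.5,.25])"
```

```text
t 29.65 pos [ 426.5 -246.    50.4] yaz -93.4 tilt [ 0. -0.] q [ 0.44  0.89 -0.02  2.1   0.08  0.16 -1.28] F [ 0.6 -0.4  0.3] M [-0.01 -0.    0.06] open 36.7
t 30.55 pos [ 427.9 -246.8  234. ] yaz -93.5 tilt [ 0.007 -0.003] q [ 0.47  0.54 -0.06  1.98  0.05  0.61 -1.26] F [ 1.3 -1.4 -0.4] M [-0.02  0.01  0.04] open 36.7
tool shift cm [-6.23 25.75 -1.57]
```

```bash
python3 -m inch '[[0.58,[-1,3,0],0],[0.58,[-2,7,0],0],[0.58,[-3,11,0],0],[0.58,[-4,15,0],0],[0.58,[-5,19,0],0],[0.58,[-7,23,0],0],[0.58,[-9,27,0],0],[0.58,[-12,31,0],0],[0.58,[-15,34,0],0],[0.58,[-18,36,0],0],[0.58,[-18,36,0],0],[0.58,[-18,36,0],0]]' >/dev/null; python3 - <<'E'
from h import *
st()
a=shot('scene','h_scene');b=shot('top','h_top')
def outl(n,k): 
    d=viewer.outline_of(n,k); return d[0] if d else None
for n in P:
    c=outl(n,"cover"); m=outl(n,"mat")
    if c: print(n,c["p"],c["bbox"],fit(COVER,.005,[.4265,-.246,-.06],{n:(c["pixels"],roi(c["bbox"]))}))
def ov(im,n,poses,crop,f):
    l,t,w,h=crop; im=cv2.resize(im[t:t+h,l:l+w,::-1],None,fx=f,fy=f,interpolation=cv2.INTER_CUBIC)
    for parts,z,v,col in poses:
        for p in place(parts,v[0],v[1],z,v[2]):
            q=(proj(n,p)-[l,t]+.5)*f-.5; cv2.polylines(im,[cv2.convexHull(np.round(q).astype(np.int32))],True,col,1)
    return im
L=[(COVER,.005,(.4265,-.246,-.0593),(0,255,255)),(MAT,0,(.4262,-.2457,-.06),(255,0,255))]
cv2.imwrite("pics/h_ov.png",ov(a,"scene",L,(230,115,200,110),3.9)); cv2.imwrite("pics/h_ovt.png",ov(b,"top",L,(270,110,175,145),4))
E
```

```text
t 31.75 pos [ 223.9 -594.1  229.5] yaz -93.6 tilt [-0.001  0.002] q [ 1.2   0.73 -0.12  1.56  0.1   0.86 -0.58] F [0.7 0.6 0.2] M [ 0.   -0.04 -0.02] open 36.9
scene 0.61 [332.7, 152.4, 57.2, 46.1] (array([ 0.42399171, -0.24482291, -0.0320787 ]), np.float64(47.29719161987305))
top 0.87 [360.6, 194.3, 62.6, 43.3] (array([ 0.42839697, -0.24537559, -0.05208215]), np.float64(6.033138275146484))
```

View pics/h_ov.png

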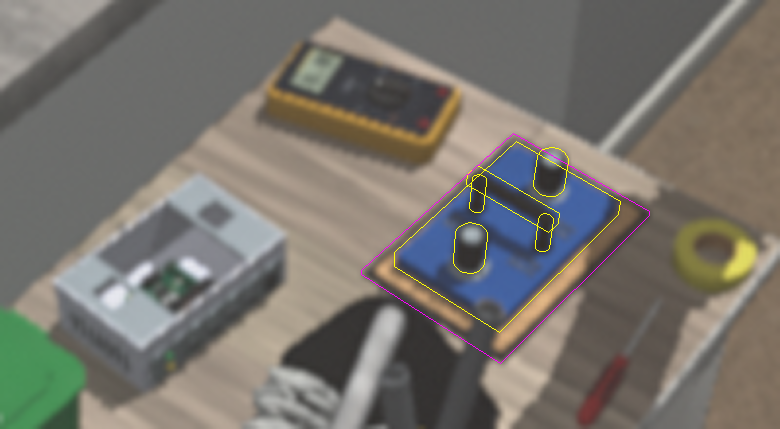

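View pics/h_ovt.png

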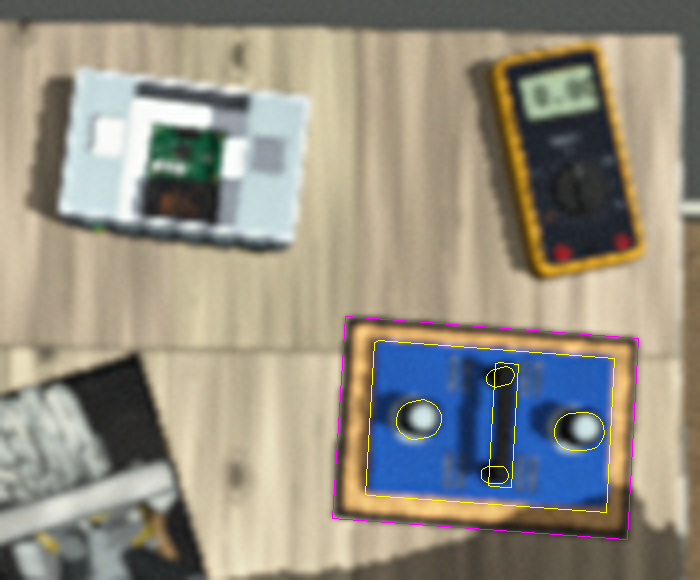

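View pics/h_top.png

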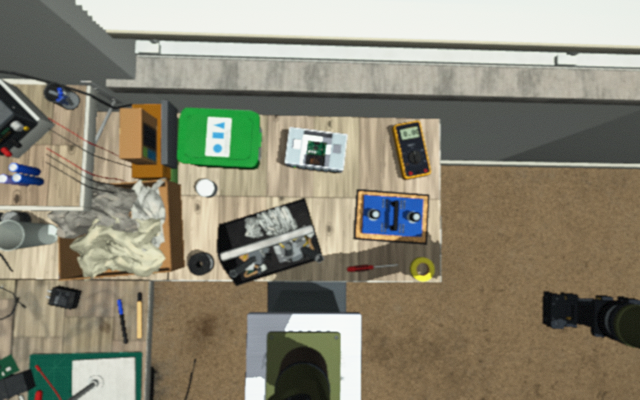

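```bash
python3 -c "
from plant import r
print(r.finish_job())"
```

```text
the job is handed in; nothing more can be done
None
```

The cover is off the chassis and lying knobs up on the cork mat. I handed the job in at about 32 s of the 72 s allowed.

- **Thumbscrews:** I turned each one anticlockwise to its hard stop, regrasping as needed. The right one took about 187° in two strokes and the left about 185° in three. At the stop the torque rose from about 0.15 N m to 1.1 N m on the right and 0.7 N m on the left. On the right, the last few degrees after the stop probably slipped in the grip.
- **Lift:** I lifted the cover straight up by its handle with a vertical load of only about 5 N, so neither screw was holding it. I lowered it until the mat carried its weight, then let go.
- **Last checks:** In the last pictures the cover lies wholly on the mat, about 2 cm in on every side. The meter, tape and tin show in their original places in the top view, and the arm is parked clear of everything.
- **Squareness:** The top-view fit of the cover agreed with the gripper's own pose to about 2 mm and 0.4°, and put it within about 0.5° of the mat.
- **One disagreement:** The angled scene camera's fit was poor and put the cover about 1.6° off. A toolbox partly blocks that view of the mat and cover, so I trusted the top view and gripper pose.

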